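Run a fingertip along the paint pots to shut their lids

TASK

Run your closed fingertips lightly along the row of five paint pots, from the red end to the white end, folding the lids shut one after another until each lies flat on its pot. Do not pick up, press hard on or push the paint box out of its place, leave the bottle, cup and tape roll alone, and finish with your hand clear of everything.

Things in the scene. Friction and masses are not known exactly. Their poses are not given: they have to be found in the camera images.
- paintbox: Paint box, 0.8 kg, loose on the table: wooden base 90 (x) by 250 (y) by 12 mm with a straight row of five grey square pots (38 mm square, rims 32 mm above the table) along its y axis: red at y = +80 mm, yellow +40, green 0, blue -40, white -80. Each has a flip lid of its colour hinged on the pot's +y side, so all lids fold shut towards -y, from red to white. Origin: centre of the underside.
- lid_red (a joint): Flip lid of the red pot: red flap 38 mm wide, 36 mm long, 3 mm thick. Radians: 0 = shut flat on the pot, 1.57 = upright, at most 1.9 (leaning back to +y). Hinge line parallel to the paint box's x axis, 18 mm to +y of the pot's centre, 33.5 mm above the table. Slight hinge friction (0.006 N m, no spring): the lid stays where it is left.
- lid_yellow (a joint): Flip lid of the yellow pot: yellow flap 38 mm wide, 36 mm long, 3 mm thick. Radians: 0 = shut flat on the pot, 1.57 = upright, at most 1.9 (leaning back to +y). Hinge line parallel to the paint box's x axis, 18 mm to +y of the pot's centre, 33.5 mm above the table. Slight hinge friction (0.006 N m, no spring): the lid stays where it is left.
- lid_green (a joint): Flip lid of the green pot: green flap 38 mm wide, 36 mm long, 3 mm thick. Radians: 0 = shut flat on the pot, 1.57 = upright, at most 1.9 (leaning back to +y). Hinge line parallel to the paint box's x axis, 18 mm to +y of the pot's centre, 33.5 mm above the table. Slight hinge friction (0.006 N m, no spring): the lid stays where it is left.
- lid_blue (a joint): Flip lid of the blue pot: blue flap 38 mm wide, 36 mm long, 3 mm thick. Radians: 0 = shut flat on the pot, 1.57 = upright, at most 1.9 (leaning back to +y). Hinge line parallel to the paint box's x axis, 18 mm to +y of the pot's centre, 33.5 mm above the table. Slight hinge friction (0.006 N m, no spring): the lid stays where it is left.
- lid_white (a joint): Flip lid of the white pot: white flap 38 mm wide, 36 mm long, 3 mm thick. Radians: 0 = shut flat on the pot, 1.57 = upright, at most 1.9 (leaning back to +y). Hinge line parallel to the paint box's x axis, 18 mm to +y of the pot's centre, 33.5 mm above the table. Slight hinge friction (0.006 N m, no spring): the lid stays where it is left.
- top_red (a point): Point on the paint box at the centre of the red pot, at the level of the upper face of its lid when shut, 35 mm above the table. It does not move with the lid.
- top_yellow (a point): Point on the paint box at the centre of the yellow pot, at the level of the upper face of its lid when shut, 35 mm above the table. It does not move with the lid.
- top_green (a point): Point on the paint box at the centre of the green pot, at the level of the upper face of its lid when shut, 35 mm above the table. It does not move with the lid.
- top_blue (a point): Point on the paint box at the centre of the blue pot, at the level of the upper face of its lid when shut, 35 mm above the table. It does not move with the lid.
- top_white (a point): Point on the paint box at the centre of the white pot, at the level of the upper face of its lid when shut, 35 mm above the table. It does not move with the lid.
- paint_bottle: Bystander: loose upright blue paint bottle with a black cap, 60 mm diameter, 170 mm tall, 0.35 kg. Origin: centre of its underside.
- water_cup: Bystander: loose empty clear glass cup, 72 mm diameter at the rim, 70 mm tall. Origin: centre of its underside.
- tape_roll: Bystander: loose roll of masking tape lying flat, 80 mm diameter, 24 mm tall. Origin: centre of its underside.

How it is judged:
On the way, in this order (a step that is already met when the one before it is completed fails the run):
1. the red lid is shut (value of joint lid_red below 0.17 rad), for 0.05 s.
2. the yellow lid is shut (value of joint lid_yellow below 0.17 rad), for 0.05 s.
3. the green lid is shut (value of joint lid_green below 0.17 rad), for 0.05 s.
4. the blue lid is shut (value of joint lid_blue below 0.17 rad), for 0.05 s.
5. the white lid is shut (value of joint lid_white below 0.17 rad), for 0.05 s.
At the end, for the whole second after the job is handed in: All five lids are within 0.17 rad of shut, shut in the order red, yellow, green, blue, white; the paint box is at rest with both ends of its row within 20 mm of where they began; bottle, cup and tape roll stand within 20 mm of where they began (value of joint each of lid_red, lid_yellow, lid_green, lid_blue, lid_white below 0.17 rad and distance of each of top_red, top_white, paint_bottle, water_cup, tape_roll from where it was at the start of the episode below 0.02 m and linear speed of paintbox below 0.01 m/s and angle between each of paint_bottle, water_cup, tape_roll's own z axis and vertical below 0.15 rad); the robot touches nothing.
It fails at once if the paint box is shoved or turned (either end of the row more than 20 mm) (distance of any of top_red, top_white from where it was at the start of the episode above 0.02 m).
It fails at once if the paint box is lifted or tipped (height (world z) of paintbox above 0.008 m or angle between paintbox's own z axis and vertical above 0.1 rad).
It fails at once if the paint box is pressed hard with the fingers (over 30 N) (contact force between the fingers and paintbox above 30 N).
It fails at once if a bystander is moved more than 20 mm or tipped (distance of any of paint_bottle, water_cup, tape_roll from where it was at the start of the episode above 0.02 m or angle between any of paint_bottle, water_cup, tape_roll's own z axis and vertical above 0.15 rad).
It also fails if it takes over 38 s, if anything falls off the work surface, if the arm or the gripper's body presses on something with over 40 N, if the wrist force passes 120 N, or if a joint passes its speed limit or range.

ROBOT

A 6-joint arm with a two-finger parallel gripper is mounted at the origin on the work surface. World frame = base frame: x ahead of the robot, y to its left, z up, the work surface at z = 0. Lengths are in m, angles in rad, forces in N, time in s.
With the tool pointing down it reaches from about 0.425 to 0.95 m from the base axis. Payload 14.7 kg.
Tool frame: the origin (TCP) lies at the centre of the arm's flange, where the gripper is bolted on; the fingertips stand env.tip_extent ahead of it and the grasp point (between the pads) lies 155 mm ahead of it (env.tip_extent is the distance from the TCP to the fingertips, in m); z points along the fingers, y is the line along which they close (so a half turn about z gives the same grasp; the last joint's range is limited). The gripper opens to 85 mm and grips with 20 to 120 N. Pads are 22 mm wide; open, the fingers measure 114 mm over their backs; the gripper's body (76 mm by 85 mm) begins 54 mm behind the grasp point. The pads swing forward as they close: fully open they stand 13 mm farther back than shut.
Start: joints at [-1.306, 0.48, 1.596, -0, 1.065, -0.047], TCP at [0.199, -0.619, 0.405] pointing down, gripper open.
Joint ranges: [-2.75, 2.75], [-0.82, 2.05], [0.23, 2.67], [-1.56, 4.7], [0.09, 2.69], [-2.92, 2.92]. Speed limits (rad/s): [1.89, 1.89, 2.39, 3.01, 3.01, 3.01].

INTERFACE

Orientations are given as a unit quaternion [x, y, z, w].
In Python, from cell import env gives the robot as it stands.
- The arm moves only by the shell command python3 -m jog 'ROWS' [FORCE]. ROWS is JSON, a list that holds one entry, the list of rows, each a list of 7 numbers: the turn, a rotation vector about the tool's x, y, z in degrees, then the shift along the tool's x, y, z in m, then the finger opening in m, from 0 to 0.0854. A call has 1 to 20 rows; each row shifts and turns the commanded pose from where the row before left it, along the tool's axes as they then stand; what a row does not reach is not made up. A row lasts 1/8 s, in which the tool goes at most 62.5 mm and 10.7 degrees, less where a joint would pass 70% of its speed; a pose out of reach is approached as far as the arm can. A call with a gripper value outside its range is refused whole. The fingers move at their own pace and stop on an object; FORCE is the grip in N (left out, the last holds). Time passes only in rows, so rows that do not move let the fingers close. It gives the time, the measured TCP pose, the force, the opening and the grip force at its end, in the units of the state.
- env.read_state(): the state, without advancing time (a new reading comes with each control period).
- env.camera(name): name is "scene" or "top"; returns a dict with "image" (384x512x3 uint8, red, green, blue), "vfov" (degrees; the focal length in pixels is half the picture's height over the tangent of half this angle, whatever the lens; pixels are square), "cx", "cy" (the principal point, pixels), "rvec" (rotation vector, rad) and "tvec" (3), from world to camera coordinates, as OpenCV has them. Camera axes: x right, y down, z forward; pixel columns grow to the right and rows downward; lengths in m; the calibration is good to about 2 mm. A picture is of the moment at which its call begins. There is no depth.
- env.hand_in(): hands the job in; it is judged then, once.
The state is a dict: "time": time; "q": joint angles; "joint_vel": joint speeds; "joint_torque": joint torques, N m; "tool_pos": TCP position; "ee_rot": TCP orientation; "ft_force": force on the tool from outside, world axes, zero at the start; "ft_torque": the same for the moment, N m; "grip_width": finger opening in m; "gripper_force": force on a finger pad.
Only numpy, scipy, OpenCV 4.12 (cv2) and the standard library are available. Lean on these libraries where they do the work, as an engineer would, in place of code of your own. Each camera call takes 0.05 s, during which the arm holds its last target. There are 200 camera calls.

## Working session

There is one attempt and no reset: what is moved stays moved. The work goes in short steps, Python scripts to look and compute and a shell command to move; the robot and the scene stay as the last step left them, time stands still between calls to the robot, and variables do not carry over. Pictures are saved under pics/ and viewed, at most 10 in all, crops included, and the job is handed in when it is done.

```bash
mkdir -p pics
cat > h.py <<'E'
import numpy as np,cv2
from cell import env
def cam(n):
    c=env.camera(n);f=192/np.tan(np.radians(c["vfov"]/2))
    K=np.array([[f,0,c["cx"]],[0,f,c["cy"]],[0,0,1.]]);return c,K
def ray(c,K,u,v,z):
    R=cv2.Rodrigues(np.array(c["rvec"],float))[0];t=np.array(c["tvec"],float).ravel()
    o=-R.T@t;d=R.T@np.linalg.inv(K)@[u,v,1];return o+d*(z-o[2])/d[2]
E
python3 - <<'E'
from h import *
for n in("scene","top"):
    c,K=cam(n);print(n,{k:v for k,v in c.items() if k!="image"})
    cv2.imwrite(f"pics/{n}0.png",c["image"][:,:,::-1])
print(env.tip_extent,env.read_state())
E
```

```text
scene {'vfov': 46.31681865216473, 'cx': 249.24107450456617, 'cy': 196.53213542256435, 'rvec': array([ 1.98062084,  1.83158537, -0.52124962]), 'tvec': array([-0.03208809, -0.50193758,  1.30229774])}
top {'vfov': 43.15488463315516, 'cx': 259.69492180879257, 'cy': 185.8354278311522, 'rvec': array([ 2.14882658, -2.12046522,  0.21259669]), 'tvec': array([-0.00748674,  0.60301872,  0.82736902])}
0.1734 {'time': 0.1, 'q': array([-1.30556952e+00,  4.80760449e-01,  1.59677788e+00, -4.40760372e-05,
        1.06508605e+00, -4.66130310e-02]), 'joint_vel': array([-0.00083894, -0.00117058, -0.00359944, -0.00076598, -0.00202487,
       -0.00035586]), 'joint_torque': array([ 1.25282102e-03, -9.52254295e+01, -4.31040537e+01, -2.68193508e-04,
        5.32508551e-03, -1.61321265e-05]), 'tool_pos': array([ 0.19938798, -0.61849002,  0.40415439]), 'ee_rot': array([ 9.87867304e-01,  1.55299460e-01, -7.54342092e-05, -5.10682203e-04]), 'ft_force': array([ 0.53348036, -0.68443052, -0.26085518]), 'ft_torque': array([-0.00381472, -0.02584333, -0.02317339]), 'gripper_force': 0.0, 'grip_width': 0.08537711566482958}
```

View pics/top0.png

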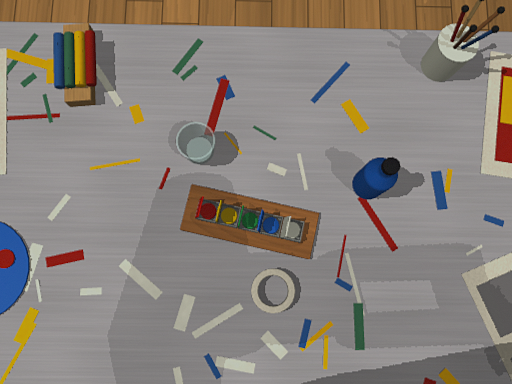

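View pics/scene0.png

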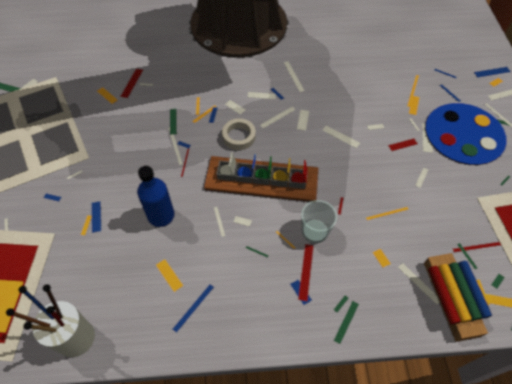

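The top view shows the box with base corners near (191,185), (321,212), (312,259) and (180,230), red end on the left. The cup is at (197,145), the tape at (275,291) and the bottle at (373,180). I'll enlarge it and compute the pose.

Run:
```python
from h import *
c,K=cam("top")
I=c["image"][:,:,::-1]
cv2.imwrite("pics/crop.png",cv2.resize(I[165:275,165:335],None,fx=4.5,fy=4.5,interpolation=cv2.INTER_CUBIC))
P=[ray(c,K,u,v,.012) for u,v in((191,185),(321,212),(312,259),(180,230))]
for p in P:print(p.round(4))
m=sum(P)/4;d=(P[0]+P[3]-P[1]-P[2])[:2];d/=np.linalg.norm(d)
print("ctr",m,"ydir",d,"yaw",np.degrees(np.arctan2(-d[0],d[1])),[np.linalg.norm(P[i]-P[i-1]) for i in range(4)])
for n,u,v,z in(("cup",199,150,0),("tape",275,291,.012),("bot",372,182,.0),("cuprim",196,141,.07),("cap",391,166,.17)):print(n,ray(c,K,u,v,z).round(3))
c2,K2=cam("scene")
cv2.imwrite("pics/crop2.png",cv2.resize(c2["image"][140:215,190:330,::-1],None,fx=5.5,fy=5.5,interpolation=cv2.INTER_CUBIC))
x=np.array([d[1],-d[0]])
for Pz in(-.08,-.04,0,.04,.08):
  p=np.array([*(m[:2]+Pz*d),.035]);uv=cv2.projectPoints(p,np.array(c["rvec"]),np.array(c["tvec"]),K,None)[0].ravel();print(p.round(4),((uv-[165,165])*4.5).round())
```

```text
[0.6105 0.1305 0.012 ]
[ 0.5623 -0.1168  0.012 ]
[ 0.4741 -0.099   0.012 ]
[0.5247 0.1478 0.012 ]
ctr [0.54290935 0.01562111 0.012     ] ydir [0.19619995 0.98056391] yaw -11.31482995151374 [np.float64(0.08754722799479076), np.float64(0.25192583908820015), np.float64(0.08997815085432984), np.float64(0.2519968486981859)]
cup [0.682 0.119 0.   ]
tape [ 0.415 -0.031  0.012]
bot [ 0.624 -0.219  0.   ]
cuprim [0.681 0.117 0.07 ]
cap [ 0.617 -0.207  0.17 ]
[ 0.5272 -0.0628  0.035 ] [579. 288.]
[ 0.5351 -0.0236  0.035 ] [483. 268.]
[0.5429 0.0156 0.035 ] [386. 247.]
[0.5508 0.0548 0.035 ] [291. 227.]
[0.5586 0.0941 0.035 ] [195. 206.]
```

View pics/crop.png

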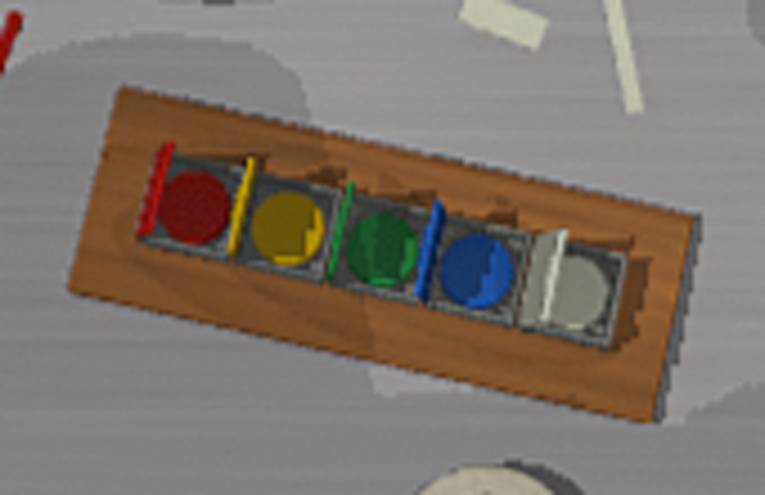

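View pics/crop2.png

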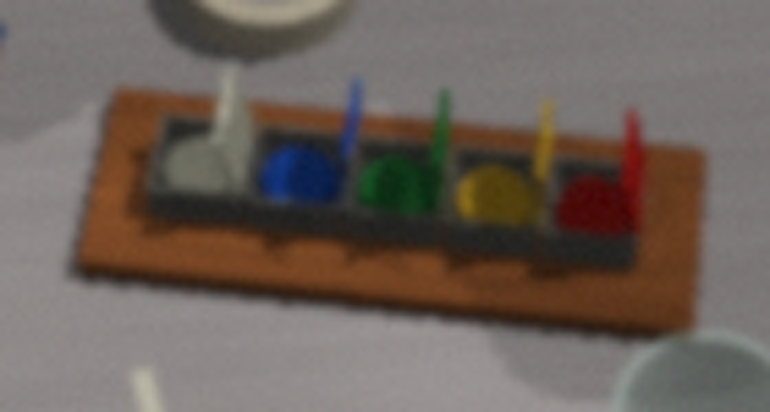

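The projected pot centres agree with the crop to about 1 mm. All five lids stand open: four are upright and white leans slightly shut. I'll put tool x along the row (red is +x) with fingers closed, then move behind the red lid.

```bash
python3 -m jog '[[[0,0,-10.13,0,0,0,0],[0,0,-10.13,0,0,0,0],[0,0,-10.13,0,0,0,0],[0,0,-10.13,0,0,0,0],[0,0,-10.13,0,0,0,0],[0,0,-10.13,0,0,0,0],[0,0,0,0.0485,0.0125,0,0],[0,0,0,0.0485,0.0125,0,0],[0,0,0,0.0485,0.0125,0,0],[0,0,0,0.0485,0.0125,0,0],[0,0,0,0.0485,0.0125,0,0],[0,0,0,0.0485,0.0125,0,0],[0,0,0,0.0485,0.0125,0,0],[0,0,0,0.0485,0.0125,0,0],[0,0,0,0.0485,0.0125,0,0],[0,0,0,0.0485,0.0125,0,0],[0,0,0,0.0485,0.0125,0,0],[0,0,0,0.0485,0.0125,0,0],[0,0,0,0.0485,0.0125,0,0],[0,0,0,0.0485,0.0125,0,0]]]' 20
cat >> h.py <<'E'
from scipy.spatial.transform import Rotation as Ro
def where():
    s=env.read_state();R=Ro.from_quat(s["ee_rot"]).as_matrix();tip=s["tool_pos"]+R[:,2]*env.tip_extent
    d=np.array([.1962,.9806]);r=tip[:2]-[.5429,.0156]
    print("t",s["time"],"box x,y mm",(1e3*r@[d[1],-d[0]]).round(1),(1e3*r@d).round(1),"tipz",(1e3*tip[2]).round(1),"toolx ang",np.degrees(np.arctan2(R[1,0],R[0,0])).round(2),"tilt",R[:2,2].round(4),"F",s["ft_force"].round(2),"w",round(s["grip_width"],4))
E
python3 -c "from h import *;where()"
```

```text
time: 2.7
tool_pos: [0.5052, 0.0143, 0.4048]
ee_rot: [0.774, 0.634, 0.0, 0.0]
ft_force: [0.6, -0.8, -0.8]
grip_width: -0.0
gripper_force: 0.0
t 2.7 box x,y mm -36.7 -8.7 tipz 231.4 toolx ang 78.65 tilt [ 0.0002 -0.0001] F [ 0.61 -0.81 -0.8 ] w -0.0
```

```bash
python3 -m jog '[[[0,0,0,0.036,0.0092,0,0],[0,0,0,0.036,0.0092,0,0],[0,0,0,0.036,0.0092,0,0],[0,0,0,0.036,0.0092,0,0],[0,0,0,0,0,0.035,0],[0,0,0,0,0,0.035,0],[0,0,0,0,0,0.035,0],[0,0,0,0,0,0.035,0],[0,0,0,0,0,0.036,0],[0,0,0,0,0,0,0],[0,0,0,0,0,0,0]]]'
python3 -c "from h import *;where()
c,K=cam('scene');cv2.imwrite('pics/s1.png',cv2.resize(c['image'][60:230,180:370,::-1],None,fx=3.4,fy=3.4,interpolation=cv2.INTER_CUBIC))"
```

```text
time: 4.08
tool_pos: [0.5695, 0.1466, 0.2297]
ee_rot: [0.774, 0.634, 0.0, 0.0]
ft_force: [-0.6, 0.0, 0.4]
grip_width: -0.0
gripper_force: 0.0
t 4.075 box x,y mm 0.5 133.8 tipz 56.3 toolx ang 78.64 tilt [0.0007 0.0002] F [-0.63  0.01  0.39] w -0.0
```

View pics/s1.png

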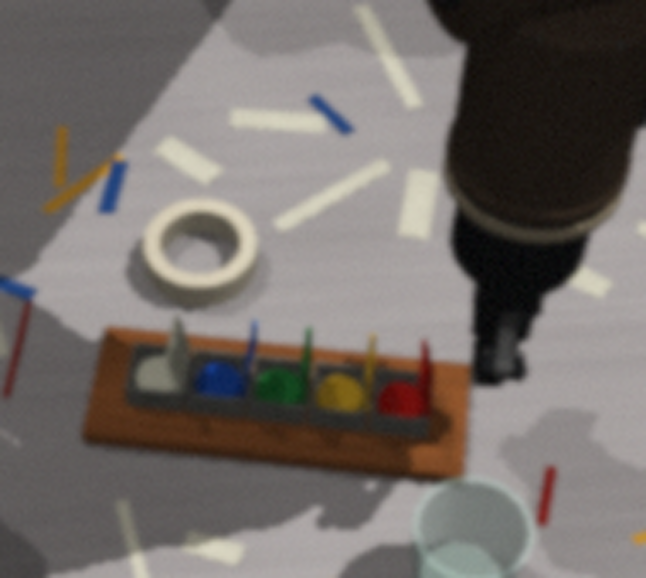

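The picture shows the fingertips just off the red end and in line with the row, with the lids untouched. Next I'll fold the red lid.

```bash
python3 -m jog '[[[0,0,0,-0.009,0,0,0],[0,0,0,-0.009,0,0,0],[0,0,0,-0.009,0,0,0],[0,0,0,-0.009,0,0,0],[0,0,0,-0.006,0,0.006,0],[0,0,0,-0.006,0,0.006,0],[0,0,0,-0.006,0,0.006,0],[0,0,0,-0.003,0,0.0005,0],[0,0,0,0,0,0,0],[0,0,0,0,0,0,0]]]'
python3 -c "from h import *;where()
c,K=cam('scene');cv2.imwrite('pics/s2.png',cv2.resize(c['image'][110:220,190:340,::-1],None,fx=4.5,fy=4.5,interpolation=cv2.INTER_CUBIC))"
```

```text
time: 5.38
tool_pos: [0.558, 0.0908, 0.2103]
ee_rot: [0.774, 0.634, 0.0, 0.0]
ft_force: [0.1, 0.2, 0.1]
grip_width: -0.0
gripper_force: 0.0
t 5.375 box x,y mm 0.1 76.7 tipz 36.9 toolx ang 78.65 tilt [0.0003 0.    ] F [0.11 0.21 0.06] w -0.0
```

View pics/s2.png

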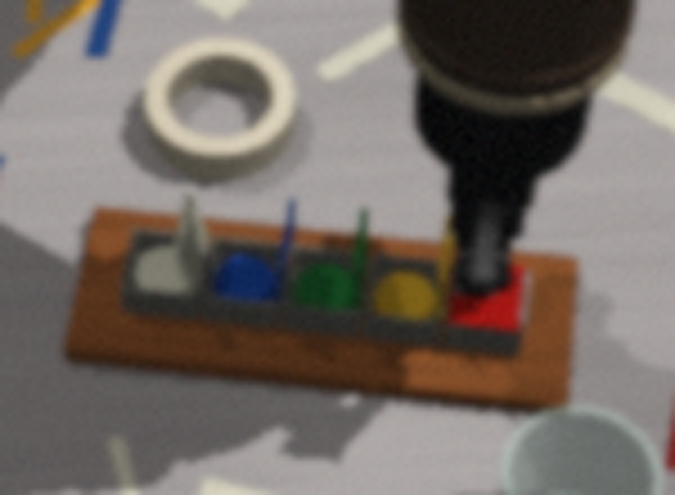

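Red lies flat, with the yellow lid still upright and the box in place. Next are yellow and green, using the same stroke at 40 mm pitch.

```bash
python3 -m jog '[[[0,0,0,0,0,-0.009,0],[0,0,0,0,0,-0.009,0],[0,0,0,-0.0095,0,0,0],[0,0,0,-0.0095,0,0,0],[0,0,0,-0.006,0,0.006,0],[0,0,0,-0.006,0,0.006,0],[0,0,0,-0.006,0,0.006,0],[0,0,0,-0.003,0,0,0],[0,0,0,0,0,0,0],[0,0,0,0,0,0,0],[0,0,0,0,0,-0.009,0],[0,0,0,0,0,-0.009,0],[0,0,0,-0.0095,0,0,0],[0,0,0,-0.0095,0,0,0],[0,0,0,-0.006,0,0.006,0],[0,0,0,-0.006,0,0.006,0],[0,0,0,-0.006,0,0.006,0],[0,0,0,-0.003,0,0,0],[0,0,0,0,0,0,0],[0,0,0,0,0,0,0]]]'
python3 -c "from h import *;where()
c,K=cam('scene');cv2.imwrite('pics/s3.png',cv2.resize(c['image'][110:220,190:340,::-1],None,fx=4.5,fy=4.5,interpolation=cv2.INTER_CUBIC))"
```

```text
time: 7.92
tool_pos: [0.5423, 0.0123, 0.2104]
ee_rot: [0.774, 0.634, 0.0, 0.0]
ft_force: [0.3, -0.2, -0.5]
grip_width: 0.0
gripper_force: 0.0
t 7.925 box x,y mm 0.1 -3.3 tipz 37.0 toolx ang 78.65 tilt [0.0003 0.    ] F [ 0.3  -0.18 -0.47] w 0.0
```

View pics/s3.png

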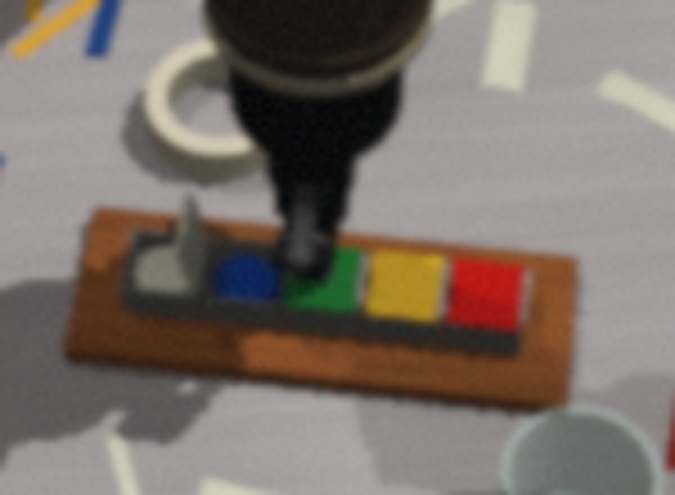

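Red, yellow and green lie flat, and the blue pot (248,278) still shows its paint, but the blue lid is hidden by the finger. I'll check it from above.

```bash
python3 -c "from h import *
c,K=cam('top');cv2.imwrite('pics/t3.png',cv2.resize(c['image'][165:275,165:335,::-1],None,fx=4.5,fy=4.5,interpolation=cv2.INTER_CUBIC))
c,K=cam('scene');a=c['image'][150:175,245:262].astype(int);b=(a[:,:,2]-a[:,:,0]);print(b)"
```

```text
[[ -8  -7  -5  -5  -3  -3   1   2   2   2   2   1   1   1   0  -2  -1]
 [ -5  -5  -5  -7  -6  -4  -2  -1   5   2   1   1   3   2   2   1   2]
 [ -5  -6  -6  -5  -6  -4  -1   1   3   0   0  -1   0  -2  -1   1  -1]
 [ -5  -6  -7  -7  -7  -5  -2   2   3   1   0  -1   0   0   2   1   0]
 [ -6  -7  -6  -6  -6  -5  -3   1   2   2   2   0  -1   0   0   2   0]
 [ -6  -7  -7  -7  -7  -5  -3   0   1   2   0   2   0   1  -1   1  -1]
 [ -7  -5  -7  -7  -5  -5  -3  -1  -2   2   1  -1   1  -2   1   1   1]
 [ -7  -7  -6  -7  -7  -7  -5  -2   0   2   0   0   0  -1  -2   0  -1]
 [-16 -14 -13 -12 -10 -10  -5  -5   0   2   0   2   0   1   0   2   2]
 [-42 -37 -33 -29 -26 -25 -20 -13  -7  -1   0   1  -2   0   0   0   0]
 [-71 -67 -63 -60 -57 -53 -46 -31 -15  -1   0  -1   1  -1   2   1   1]
 [-83 -81 -82 -80 -81 -76 -62 -37 -15  -2   0  -1   0  -1  -1   1   0]
 [-70 -71 -72 -76 -77 -71 -52 -25  -4   0   1   2   1  -1   2   0  -1]
 [-39 -42 -46 -52 -57 -49 -34 -10  -1   2   0   0  -2  -1   0  -1   0]
 [-12 -17 -18 -23 -22 -23 -12  -4   0   0   1   0   0   0   1   0   2]
 [  3  -1  -5  -3  -6  -3  -3  -1   2   0  -1   0   0  -1   1   3   2]
 [ 25  20  12   6   0   3   0   2   1   1  -1  -1   0   0   0   2   2]
 [ 58  51  39  26  12   6   2   4   2  -1  -1  -2  -1   1   2   2   3]
 [ 71  69  63  49  34  18   7   3   1  -1   1  -1  -2   0   1   4   2]
 [ 78  79  70  67  54  34  21  12   4   1   0  -2  -1  -3   0   3   2]
 [ 75  75  75  72  69  55  36  25  12   3   1   0   1   2   0   2  -2]
 [ 78  75  76  74  71  63  47  30  12   3   2   0   3   4   1   3   1]
 [ 76  81  74  73  72  64  48  26  13   7   7   5   4   5   4   3   5]
 [ 76  78  76  77  71  64  45  24  12   6   7  11   7   9   7   9   7]
 [ 77  77  75  74  69  57  43  21   9   7   6   9  10   9  12  11  14]]
```

View pics/t3.png

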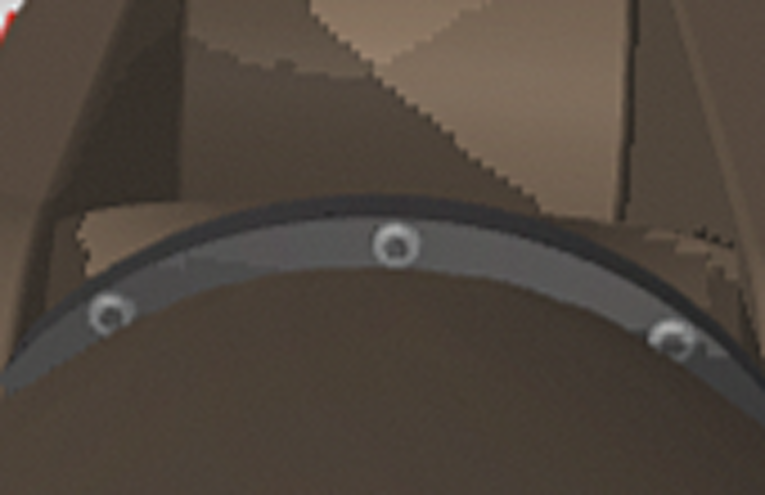

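The arm blocks the top view. I'll lift, back off over the shut lids and check the blue lid numerically.

```bash
python3 -m jog '[[[0,0,0,0,0,-0.009,0],[0,0,0,0,0,-0.009,0],[0,0,0,0.012,0,0,0],[0,0,0,0.012,0,0,0],[0,0,0,0,0,0,0]]]'
python3 -c "from h import *
where();c,K=cam('scene');cv2.imwrite('pics/s4.png',cv2.resize(c['image'][110:220,190:340,::-1],None,fx=4.5,fy=4.5,interpolation=cv2.INTER_CUBIC))
a=c['image'].astype(int);m=(a[:,:,2]-a[:,:,0]>25)[145:185,225:275]
print('\n'.join(''.join('.#'[int(x)] for x in r) for r in m))"
```

```text
time: 8.7
tool_pos: [0.547, 0.0369, 0.228]
ee_rot: [0.773, 0.634, -0.0, -0.0]
ft_force: [-0.1, 0.4, 0.7]
grip_width: 0.0001
gripper_force: 0.0
t 8.7 box x,y mm -0.2 21.7 tipz 54.6 toolx ang 78.72 tilt [-0.0001  0.0001] F [-0.12  0.42  0.71] w 0.0001
..................................................
..................................................
..................................................
..................................................
..................................................
..................................................
..................................................
..................................................
..................................................
..................................................
..................................................
..................................................
..................................................
..................................................
..................................................
..................................................
..................................
[... 489 characters left out ...]
###############......................
.............###############......................
.............###############......................
.............##############.......................
.............##############.......................
................##########........................
..................................................
..................................................
..................................................
..................................................
..................................................
..................................................
..................................................
..................................................
```

View pics/s4.png

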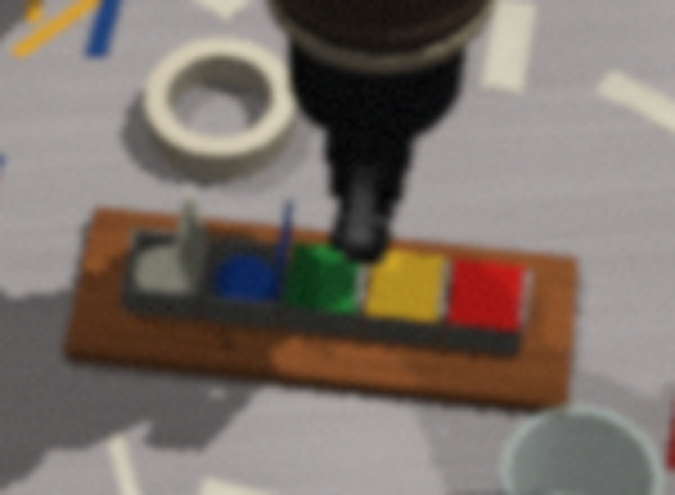

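Blue stands upright, green, yellow and red are flat, and the box hasn't moved. Now blue, then white.

```bash
python3 -m jog '[[[0,0,0,-0.0088,0,0,0],[0,0,0,-0.0088,0,0,0],[0,0,0,-0.0088,0,0,0],[0,0,0,-0.0088,0,0,0],[0,0,0,-0.0088,0,0,0],[0,0,0,-0.006,0,0.006,0],[0,0,0,-0.006,0,0.006,0],[0,0,0,-0.006,0,0.006,0],[0,0,0,-0.003,0,0,0],[0,0,0,0,0,0,0],[0,0,0,0,0,0,0]]]'
python3 -c "from h import *;where()"
python3 -m jog '[[[0,0,0,0,0,-0.009,0],[0,0,0,0,0,-0.009,0],[0,0,0,-0.0095,0,0,0],[0,0,0,-0.0095,0,0,0],[0,0,0,-0.006,0,0.006,0],[0,0,0,-0.006,0,0.006,0],[0,0,0,-0.006,0,0.006,0],[0,0,0,-0.003,0,0,0],[0,0,0,0,0,0,0],[0,0,0,0,0,0,0]]]'
python3 -c "from h import *;where()"
python3 -m jog '[[[0,0,0,0,0,-0.02,0],[0,0,0,0,0,-0.04,0],[0,0,0,0,0,-0.05,0],[0,0,0,0,0,-0.05,0],[0,0,0,0,0,0,0],[0,0,0,0,0,0,0]]]'
python3 -c "from h import *
where();c,K=cam('scene');cv2.imwrite('pics/s5.png',cv2.resize(c['image'][110:220,190:340,::-1],None,fx=4.5,fy=4.5,interpolation=cv2.INTER_CUBIC))"
```

```text
time: 10.12
tool_pos: [0.5342, -0.0279, 0.2104]
ee_rot: [0.774, 0.634, 0.0, 0.0]
ft_force: [-0.5, -0.6, -0.4]
grip_width: 0.0002
gripper_force: 0.0
t 10.125 box x,y mm 0.0 -44.3 tipz 37.0 toolx ang 78.64 tilt [ 0.0003 -0.    ] F [-0.48 -0.61 -0.36] w 0.0002
time: 11.38
tool_pos: [0.5263, -0.0671, 0.2104]
ee_rot: [0.774, 0.634, 0.0, 0.0]
ft_force: [-0.0, -0.4, 0.3]
grip_width: 0.0003
gripper_force: 0.0
t 11.375 box x,y mm -0.0 -84.3 tipz 37.0 toolx ang 78.65 tilt [ 0.0003 -0.    ] F [-0.04 -0.37  0.34] w 0.0003
time: 12.12
tool_pos: [0.5259, -0.067, 0.3702]
ee_rot: [0.774, 0.634, 0.0, 0.0]
ft_force: [-0.4, -0.3, 0.3]
grip_width: 0.0002
gripper_force: 0.0
t 12.125 box x,y mm -0.4 -84.3 tipz 196.8 toolx ang 78.66 tilt [ 0.0003 -0.    ] F [-0.38 -0.32  0.28] w 0.0002
```

View pics/s5.png

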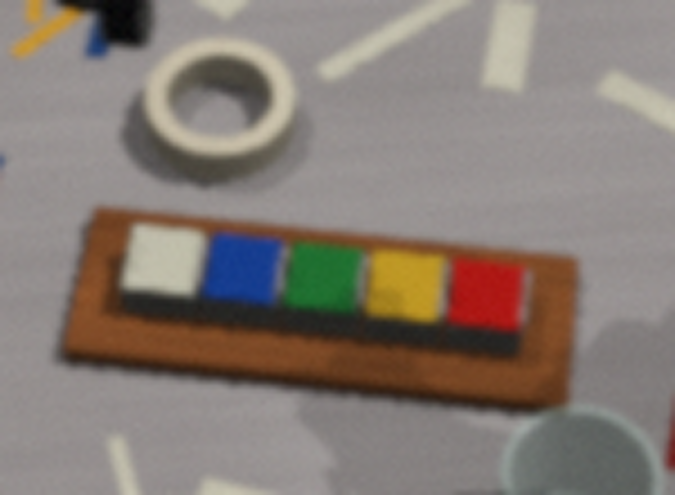

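All five lids are flat, the box is in place and the hand is well clear.

```bash
python3 -c "from cell import env;print(env.hand_in())"
```

```text
the job is handed in; nothing more can be done
None
```

I folded all five lids flat in order from red to white and handed the job in with the hand clear; the box showed no visible movement and I kept away from the bottle, cup and tape roll, but the hand-in returned no verdict.

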